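# Open the extraction damper with the T-key

## Task

Take the T-key from the tool block, lower it down the steel sleeve in the top of the extraction box, feel it fully down over the square stem at the bottom, and turn the stem anticlockwise (seen from above) until the damper is fully open. Ease the key on and round by feel: never press or wrench hard on the stem. Then draw the key out and set it back upright in its hole in the tool block, lowered all the way down and not dropped, leaving the paint jars, the sleeve cap and the spray can where they are.

Things in the scene. Friction and masses are not known exactly. Their poses are not given: they have to be found in the camera images.
- key_center (a point): Dark steel T-key, 157 mm tall, about 0.45 kg, standing upright in the tool block. This point: its centre, 78.5 mm above its foot. Key z axis: up along the shank; x axis: along the cross bar. From the foot up: square socket head 29 mm wide (36 mm over its cut corners), 40 mm tall; round shank 14 mm thick; cross bar.
- key_bar (a point): Centre of the key's flat cross bar, where it is grasped: 148 mm above the foot, in line with the shank. Bar 110 mm long (key x), 14 mm thick (key y), 18 mm high.
- key_foot (a point): Centre of the key's lower end, the mouth of its socket: a square hole 20 mm wide and 28 mm deep, open downwards, its sides parallel to key x and y. It fits the stem in any of four quarter turns, with 1 mm of play per side.
- sleeve_mouth (a point): Extraction box: grey steel box 200 x 210 mm, 148 mm high, fixed. This point: centre of the steel-rimmed round sleeve opening in its top, bore 42 mm, straight down. Axes are the box's: z up, x out through the air mouth in its far side. The sleeve is 98 mm deep to its floor, where the stem stands within 1 mm of the centre.
- sleeve_floor (a point): Centre of the flat bottom of the sleeve, 98 mm below its mouth and 50 mm above the bench. A fully seated key stands with its foot on this floor. The stem below drives a light gear: a push of about 40 N, or about twice the torque it needs to turn (for instance wrenching on against a stop), is too hard for it.
- stem (a joint): Turn of the steel square stem in the sleeve: 0 damper shut (its start), 1.57 fully open; grows anticlockwise from above; firm stops at both ends; rubs at 0.2 N m. Stem 18 mm square, 22 mm tall, top 1.5 mm bevelled to 15 mm. When shut its flats lie 0.25 to 1.25 rad anticlockwise of the box's axes, not measured: find it by feel. A key not lined up (within about 0.1 rad) stops some 20 to 22 mm short of the floor.
- key_hole (a point): Wooden tool block, 90 x 160 mm and 75 mm high, bench-fixed, three short file handles (to 118 mm high) at one end. This point: centre of the mouth of the key's round hole, 46 mm wide, 65 mm deep, flat-bottomed 10 mm above the bench. Axes are the block's, z up, y towards the files.
- jar_a: Small paint jar, 38 mm wide, 48 mm high, loose bystander; origin at the centre of its underside.
- jar_b: Second paint jar, 38 mm wide, 48 mm high, loose bystander; origin at the centre of its underside.
- sleeve_cap: Steel screw cap of the sleeve, 48 mm wide, 14 mm high, lying loose on a far corner of the extraction box's top, bystander; origin at the centre of its underside.
- spray_can: Spray can, 54 mm wide, 160 mm high, standing loose, bystander; origin at the centre of its underside.

How it is judged:
On the way, in this order (a step that is already met when the one before it is completed fails the run):
1. the key is fully down over the stem (z of key_foot in the frame of sleeve_mouth below -0.09 m and horizontal distance between key_foot and sleeve_mouth below 0.006 m), for 0.2 s.
2. the stem is turned fully open by the seated key (all of step 1 and value of joint stem above 1.4 rad), for 0.2 s.
At the end, for the whole second after the job is handed in: the stem stands at 1.4 rad or more (full open 1.57), and the key stands at rest in its hole in the tool block: foot within 5 mm of the hole's bottom and 12 mm of its axis, upright within 0.12 rad (value of joint stem above 1.4 rad and horizontal distance between key_foot and key_hole below 0.012 m and z of key_foot in the frame of key_hole below -0.06 m and angle between key_center's own z axis and vertical below 0.12 rad and linear speed of key below 0.02 m/s); the robot touches nothing.
It fails at once if the key presses or wrenches the stem with more than 60 N of contact force in all (contact force between key and stem above 60 N).
It fails at once if the key is let fall into its hole in the block (faster than 0.7 m/s inside it) (z of key_foot in the frame of key_hole below 0 m and horizontal distance between key_foot and key_hole below 0.02 m and linear speed of key above 0.7 m/s).
It fails at once if a paint jar, the sleeve cap or the spray can is moved more than 20 mm (distance of any of jar_a, jar_b, sleeve_cap, spray_can from where it was at the start of the episode above 0.02 m).
It also fails if it takes over 72 s, if anything falls off the work surface, if the arm or the gripper's body presses on something with over 40 N, if the wrist force passes 120 N, or if a joint passes its speed limit or range.

## Robot

A 6-joint arm with a two-finger parallel gripper is mounted at the origin on the work surface. World frame = base frame: x ahead of the robot, y to its left, z up, the work surface at z = 0. Lengths are in m, angles in rad, forces in N, time in s.
With the tool pointing down it reaches from about 0.35 to 0.975 m from the base axis. Payload 7.1 kg.
Tool frame: the origin (TCP) lies midway between the tips of the shut fingers; the grasp point (between the pads) lies 19 mm behind it; z points along the fingers, y is the line along which they close (so a half turn about z gives the same grasp; the last joint's range is limited). The gripper opens to 88 mm and grips with 3 to 60 N. Pads are 20 mm wide; open, the fingers measure 115 mm over their backs; the gripper's body (75 mm by 178 mm) begins 61 mm behind the grasp point.
Start: joints at [-1.35, 0.423, 1.63, -0, 1.089, -0.019], TCP at [0.148, -0.607, 0.223] pointing down, gripper open.
Joint ranges: [-3, 3], [-0.9, 2.11], [0.09, 2.58], [-1.31, 4.45], [0.11, 2.69], [-2.54, 2.54]. Speed limits (rad/s): [2.39, 2.39, 3.01, 3.14, 3.14, 3.14].

## Interface

Orientations are given as a unit quaternion [x, y, z, w].
In Python, from station import state, optics, job gives the robot as it stands.
- The arm moves only by the shell command python3 -m crank 'ROWS' [FORCE]. ROWS is a JSON object of lists of equal length, an entry for each row: "travel": the shift along the tool's x, y, z in mm, a list of three; "spin": the turn about the tool's z in units of 5 degrees (1.0 is 5 degrees); "gripper": the closure, from 0 (fully open) to 1 (shut). In form: {"travel": [[dx, dy, dz], ...], "spin": [spin, ...], "gripper": [gripper, ...]}. A call has exactly 10 rows; each row shifts and turns the commanded pose from where the row before left it, along the tool's axes as they then stand; what a row does not reach is not made up. A row lasts 1/12 s, in which the tool goes at most 41.7 mm and 7.16 degrees, less where a joint would pass 70% of its speed; a pose out of reach is approached as far as the arm can. A call is refused whole if a number of a shift passes 41.7 or a number of a turn 1, either way. A call with a gripper value outside its range is refused whole. The fingers move at their own pace and stop on an object; FORCE is the grip in N (left out, the last holds). Time passes only in rows, so rows that do not move let the fingers close, or fill a call up. It gives the time, the measured TCP pose, the force, the opening and the grip force at its end, in the units of the state.
- state(): the state, without advancing time (a new reading comes with each control period).
- optics.capture(name): name is "scene" or "top" or "wrist"; returns a dict with "frame" (420x560x3 uint8, red, green, blue), "fovy" (degrees; the focal length in pixels is half the picture's height over the tangent of half this angle, whatever the lens; pixels are square), "cx", "cy" (the principal point, pixels), "position" and "rotation" of the camera in the world; the wrist camera has in their place "T_tool_cam" (4x4, takes a point from camera to tool coordinates, whose origin is the TCP and whose axes are the flange's). Camera axes: x right, y up, looking along -z (the intrinsics and any distortion apply to the point x, -y, -z); pixel columns grow to the right and rows downward; lengths in m; the calibration is good to about 2 mm. The wrist camera is an equidistant fisheye: a pixel r from the principal point sees the ray r / f radians off the axis. A picture is of the moment at which its call begins: read the wrist's pose just before it. There is no depth.
- job.finish_job(): hands the job in; it is judged then, once.
The state is a dict: "clock": time; "q": joint angles; "joint_vel": joint speeds; "tau": joint torques, N m; "eef_pos": TCP position; "eef_rot": TCP orientation; "wrist_force": force on the tool from outside, world axes, zero at the start; "torque": the same for the moment, N m; "finger_gap": finger opening in m; "grip_force": force on a finger pad.
Only numpy, scipy, OpenCV 4.12 (cv2) and the standard library are available. Lean on these libraries where they do the work, as an engineer would, in place of code of your own. Each camera call takes 0.05 s, during which the arm holds its last target. There are 200 camera calls.

## Working session

There is one attempt and no reset: what is moved stays moved. The work goes in short steps, Python scripts to look and compute and a shell command to move; the robot and the scene stay as the last step left them, time stands still between calls to the robot, and variables do not carry over. Pictures are saved under pics/ and viewed, at most 10 in all, crops included, and the job is handed in when it is done.

```bash
mkdir -p pics
python3 - <<'E'
from station import state, optics
import cv2,pickle
s=state();print(s)
d={}
for n in("scene","top","wrist"):
    c=optics.capture(n);d[n]=c;cv2.imwrite(f"pics/{n}0.png",c["frame"][:,:,::-1])
    print(n,{k:v for k,v in c.items() if k!="frame"})
pickle.dump((s,d),open("cap0.pkl","wb"))
E
```

```text
{'clock': 0.0, 'q': array([-1.35003336e+00,  4.23820261e-01,  1.63065496e+00, -2.09031979e-06,
        1.08861389e+00, -1.89654820e-02]), 'joint_vel': array([ 2.89001097e-04, -9.60533309e-05, -1.23379200e-03, -8.22216026e-04,
       -9.41464102e-04, -1.15220265e-03]), 'tau': array([ 1.47976400e-03, -5.44626367e+01, -2.73668790e+01,  6.44999533e-02,
        2.28463614e-02, -1.43426587e-04]), 'eef_pos': array([ 0.1483262 , -0.60658759,  0.22192832]), 'eef_rot': array([ 9.92824544e-01,  1.19577858e-01, -7.62882246e-05, -7.44329951e-04]), 'wrist_force': array([ 0.84449858, -0.19243904, -0.2286286 ]), 'torque': array([-0.0006622 , -0.03193658, -0.03019131]), 'grip_force': 0.0, 'finger_gap': 0.08784238703187824}
scene {'fovy': 46.90622911037077, 'cx': 275.65924569935817, 'cy': 210.64343803883142, 'position': array([1.16224287, 0.12885599, 0.80432702]), 'rotation': array([0.20877561, 0.25741519, 0.73484417, 0.5917383 ])}
top {'fovy': 45.95463243738766, 'cx': 286.7682836471228, 'cy': 207.62876898548882, 'position': array([0.56188867, 0.02260266, 1.1838871 ]), 'rotation': array([ 0.0188245 , -0.03079655, -0.69608458,  0.71705192])}
wrist {'fovy': 65.70646984690485, 'cx': 278.28812432288515, 'cy': 207.19695020310195, 'T_tool_cam': array([[ 5.74527223e-04,  9.58808660e-01,  2.84052149e-01,
         7.71093852e-02],
       [ 9.99999834e-01, -5.62216761e-04, -1.24867312e-04,
        -2.25639450e-04],
       [ 3.99750192e-05,  2.84052174e-01, -9.58808824e-01,
        -1.63218452e-01],
       [ 0.00000000e+00,  0.00000000e+00,  0.00000000e+00,
         1.00000000e+00]])}
```

View pics/top0.png

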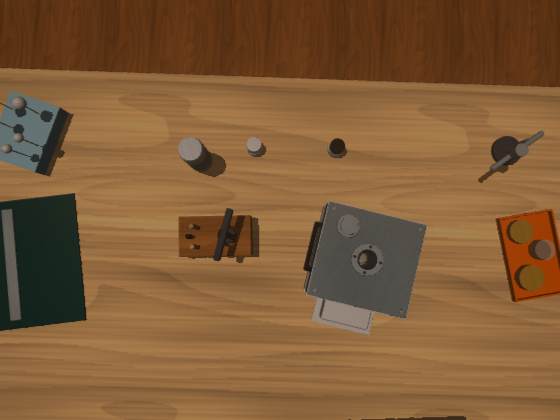

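View pics/scene0.png

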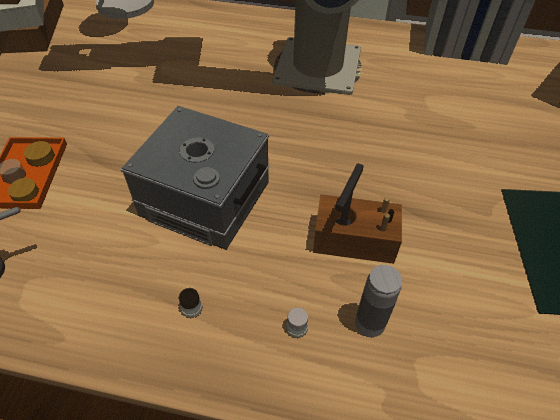

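Run:
```python
import cv2
t=cv2.imread("pics/top0.png");s=cv2.imread("pics/scene0.png")
r=lambda i,x,y,w,h,k:cv2.resize(i[y:y+h,x:x+w],None,fx=k,fy=k,interpolation=cv2.INTER_CUBIC)
import numpy as np
a=r(t,170,200,100,75,4);b=r(t,330,225,75,75,4)
c=r(s,305,155,100,75,4);d=r(s,160,115,75,75,4)
im=np.vstack([np.hstack([a,b]),np.hstack([c,d])]);im=cv2.convertScaleAbs(im,alpha=1.6,beta=20);cv2.imwrite("pics/crop.png",im);print(im.shape)
```

```text
(600, 700, 3)
```

View pics/crop.png

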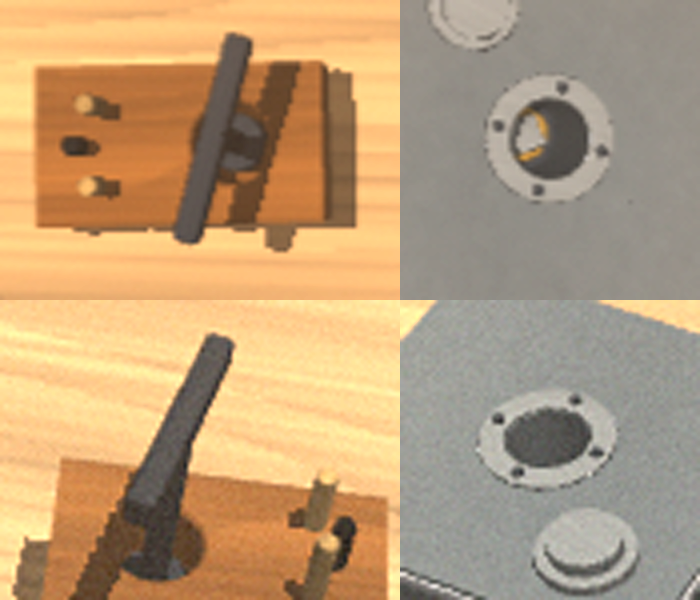

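```bash
cat > h.py <<'E'
import numpy as np
from scipy.spatial.transform import Rotation as R
def ray(c,u,v):
    f=210/np.tan(np.radians(c["fovy"]/2))
    d=R.from_quat(c["rotation"]).apply([(u-c["cx"])/f,-(v-c["cy"])/f,-1]);return np.array(c["position"]),d
def onz(c,u,v,z):
    p,d=ray(c,u,v);return p+d*(z-p[2])/d[2]
def wcam(s,c):
    T=np.eye(4);T[:3,:3]=R.from_quat(s["eef_rot"]).as_matrix();T[:3,3]=s["eef_pos"];return T@c["T_tool_cam"]
def wz(s,c,u,v,z):
    W=wcam(s,c);f=210/np.tan(np.radians(c["fovy"]/2));x,y=u-c["cx"],v-c["cy"];r=np.hypot(x,y);t=r/f
    d=W[:3,:3]@np.array([np.sin(t)*x/max(r,1e-9),-np.sin(t)*y/max(r,1e-9),-np.cos(t)]);p=W[:3,3];return p+d*(z-p[2])/d[2]
def totool(s,p):
    return R.from_quat(s["eef_rot"]).inv().apply(np.array(p)-s["eef_pos"])*1000
E
python3 - <<'E'
from h import *
import pickle
s,d=pickle.load(open("cap0.pkl","rb"));t=d["top"];k=d["scene"]
P=lambda c,x,y,ox,oy,z,X=0,Y=0:onz(c,ox+(x-X)/4,oy+(y-Y)/4,z)
a=P(t,236,37,170,200,.167);b=P(t,188,239,170,200,.167)
print("bar",a,b,(a+b)/2,np.degrees(np.arctan2(*(a-b)[1::-1])),np.linalg.norm(a-b))
print("hole",P(t,229,141,170,200,.075))
print("sleeve",P(t,550,139,330,225,.148,400,0),P(k,547,438,160,115,.148,400,300))
a=P(k,220,343,305,155,.167,0,300);b=P(k,140,495,305,155,.167,0,300);print("bar scene",a,b,(a+b)/2)
print("box corners",[onz(t,*q,.148)[:2] for q in[(330,204),(425,226),(406,316),(306,292)]])
print("block edge",onz(t,179,217,.075),onz(t,251,215.5,.075))
for n,q in dict(can=(191,149,.16),jara=(254,144,.048),jarb=(337,145,.048),cap=(348,226,.162)).items():print(n,onz(t,*q))
print("tool",R.from_quat(s["eef_rot"]).as_matrix())
E
```

```text
bar [0.62670479 0.12492465 0.167     ] [0.52287032 0.14549153 0.167     ] [0.57478755 0.13520809 0.167     ] -11.203768501853734 0.10585175041772364
hole [0.57434873 0.13591608 0.075     ]
sleeve [ 0.53104792 -0.16555266  0.148     ] [ 0.53261813 -0.16265894  0.148     ]
bar scene [0.52731475 0.14961686 0.167     ] [0.62452749 0.12576935 0.167     ] [0.57592112 0.13769311 0.167     ]
box corners [array([ 0.64537073, -0.08448548]), array([ 0.60508558, -0.28550383]), array([ 0.41723123, -0.24766906]), array([ 0.46086915, -0.03885038])]
block edge [0.6118659  0.24492418 0.075     ] [0.62003787 0.08451191 0.075     ]
can [0.75044185 0.20925863 0.16      ]
jara [0.78749251 0.08473232 0.048     ]
jarb [ 0.79143223 -0.10795982  0.048     ]
cap [ 0.59975924 -0.1213541   0.162     ]
tool [[ 9.71402260e-01  2.37439550e-01 -3.29492405e-04]
 [ 2.37439777e-01 -9.71401164e-01  1.45973332e-03]
 [ 2.65291181e-05 -1.49622285e-03 -9.99998880e-01]]
```

```bash
python3 -m crank '{"travel":[[29.1,-26.6,0],[29.1,-26.6,0],[29.1,-26.6,0],[29.1,-26.6,0],[29.1,-26.6,0],[29.1,-26.6,0],[29.1,-26.6,0],[29.1,-26.6,0],[29.1,-26.6,0],[29.1,-26.6,0]],"spin":[0,0,0,0,0,0,0,0,0,0],"gripper":[0,0,0,0,0,0,0,0,0,0]}'
python3 -m crank '{"travel":[[29.1,-26.6,0],[29.1,-26.6,0],[29.1,-26.6,0],[29.1,-26.6,0],[0,0,0],[0,0,0],[0,0,0],[0,0,0],[0,0,0],[0,0,0]],"spin":[0,0,0,0,1,1,1,1,1,0],"gripper":[0,0,0,0,0,0,0,0,0,0]}'
python3 - <<'E'
from h import *
from station import state, optics
import cv2,pickle
s=state();c=optics.capture("wrist");pickle.dump((s,c),open("w1.pkl","wb"))
print(s["eef_pos"],R.from_quat(s["eef_rot"]).as_matrix()[:,0])
im=c["frame"][:,:,::-1];cv2.imwrite("pics/w1.png",im)
# predicted px of sleeve mouth
W=wcam(s,c);p=(np.linalg.inv(W)@np.array([.532,-.164,.148,1]))[:3];f=210/np.tan(np.radians(c["fovy"]/2))
t=np.arctan2(np.hypot(p[0],p[1]),-p[2]);a=np.array([p[0],-p[1]])/np.hypot(p[0],p[1]);u=int(c["cx"]+f*t*a[0]);v=int(c["cy"]+f*t*a[1]);print(u,v)
x0,y0=max(u-50,0),max(v-37,0);k=cv2.resize(im[y0:y0+75,x0:x0+100],None,fx=8,fy=8,interpolation=cv2.INTER_CUBIC);print(x0,y0)
cv2.imwrite("pics/w1c.png",cv2.convertScaleAbs(k,alpha=1.7,beta=15))
E
```

```text
clock: 0.98
eef_pos: [0.3685, -0.2778, 0.2227]
eef_rot: [0.993, 0.119, 0.0, 0.0]
wrist_force: [1.0, -0.4, -0.1]
finger_gap: 0.0877
grip_force: 0.0
clock: 1.82
eef_pos: [0.4556, -0.1484, 0.2225]
eef_rot: [0.995, -0.1, -0.0, -0.0]
wrist_force: [0.1, 0.5, -0.1]
finger_gap: 0.088
grip_force: 0.0
[ 0.45560556 -0.14843885  0.2225151 ] [ 9.80187393e-01 -1.98071952e-01 -4.20028267e-04]
278 112
228 75
```

View pics/w1c.png

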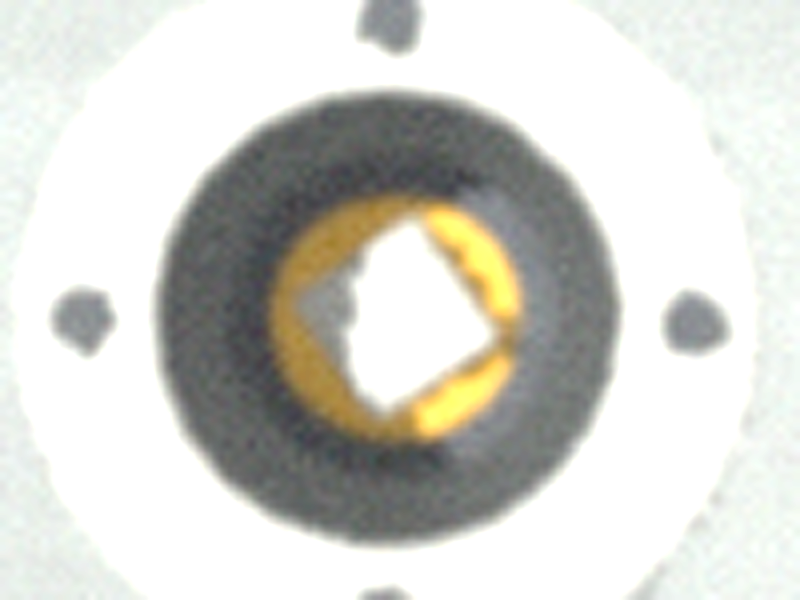

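```bash
python3 -m crank '{"travel":[[7.6,-37.8,0],[7.6,-37.8,0],[7.6,-37.8,0],[7.6,-37.8,0],[7.6,-37.8,0],[7.6,-37.8,0],[7.6,-37.8,0],[7.6,-37.8,0],[0,0,0],[0,0,0]],"spin":[0,0,0,0,0,0,0,0,0,0],"gripper":[0,0,0,0,0,0,0,0,0,0]}'
python3 - <<'E'
from h import *
from station import state, optics
import cv2,pickle
s,c=pickle.load(open("w1.pkl","rb"));print("sleeve wrist",wz(s,c,276.5,114.75,.148),wz(s,c,228+397/8,75+316/8,.072))
s=state();c=optics.capture("wrist");pickle.dump((s,c),open("w2.pkl","wb"))
print(s["eef_pos"])
im=c["frame"][:,:,::-1]
cv2.imwrite("pics/w2.png",cv2.convertScaleAbs(im,alpha=1.5,beta=15))
E
```

```text
clock: 2.7
eef_pos: [0.5746, 0.1377, 0.2222]
eef_rot: [0.995, -0.095, -0.0, 0.0]
wrist_force: [-0.8, 0.1, -0.2]
finger_gap: 0.0877
grip_force: 0.0
sleeve wrist [ 0.53049476 -0.16243461  0.148     ] [ 0.530291   -0.16305468  0.072     ]
[0.57458331 0.13773526 0.22218329]
```

View pics/w2.png

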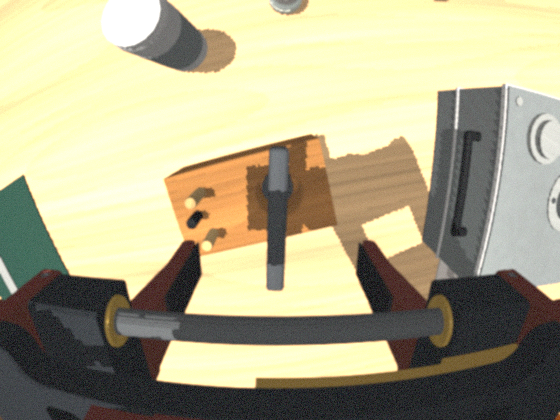

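Run:
```python
from h import *
import pickle
s,c=pickle.load(open("w2.pkl","rb"))
a=wz(s,c,278.5,149,.167);b=wz(s,c,275,289,.167);m=(a+b)/2
print(a,b,m,np.linalg.norm(a-b),np.degrees(np.arctan2(*(a-b)[1::-1])),totool(s,m))
print(np.degrees(R.from_quat(s["eef_rot"]).as_euler("zyx")))
```

```text
[0.62671228 0.12730345 0.167     ] [0.52225678 0.15017735 0.167     ] [0.57448453 0.1387404  0.167     ] 0.10693065694638354 -12.351782536155676 [-0.26390764 -0.98635677 55.18308732]
[ 1.09433177e+01 -2.79524626e-02  1.79986105e+02]
```

```bash
python3 -m crank '{"travel":[[0,-1,15],[0,0,20],[0,0,20],[0,0,15],[0,0,8],[0,0,5],[0,0,0],[0,0,0],[0,0,0],[0,0,0]],"spin":[0,0,0,0,0,0,0,0,0,0],"gripper":[0,0,0,0,0,0,0.3,0.5,0.7,0.9]}' 45
python3 -m crank '{"travel":[[0,0,0],[0,0,0],[0,0,0],[0,0,0],[0,0,0],[0,0,0],[0,0,0],[0,0,0],[0,0,-5],[0,0,-10]],"spin":[0,0,0,0,0,0,0,0,0,0],"gripper":[1,1,1,1,1,1,1,1,1,1]}' 45
python3 -c "
from station import state
s=state();print(s['eef_pos'],s['wrist_force'],s['torque'],s['finger_gap'])"
```

```text
clock: 3.58
eef_pos: [0.5752, 0.1371, 0.1407]
eef_rot: [0.995, -0.098, 0.001, -0.0]
wrist_force: [0.0, -0.4, 0.0]
finger_gap: 0.0652
grip_force: 0.0
clock: 4.42
eef_pos: [0.5731, 0.1368, 0.1535]
eef_rot: [0.995, -0.098, -0.002, 0.001]
wrist_force: [-0.1, -0.7, -4.3]
finger_gap: 0.0137
grip_force: 44.9
[0.57314556 0.13675328 0.15347126] [-0.06606891 -0.69907723 -4.29953912] [0.03706775 0.09964916 0.01519574] 0.013665156824178615
```

```bash
python3 -m crank '{"travel":[[0,0,-12],[0,0,-20],[0,0,-25],[0,0,-25],[0,0,-25],[0,0,-25],[0,0,-20],[0,0,-10],[0,0,0],[0,0,0]],"spin":[0,0,0,0,0,0,0,0,0,0],"gripper":[1,1,1,1,1,1,1,1,1,1]}'
python3 - <<'E'
from h import *
from station import state,optics
import cv2
s=state();print(s['eef_pos'],np.degrees(R.from_quat(s["eef_rot"]).as_euler("zyx")),s['wrist_force'],s['torque'],totool(s,[.531,-.1638,.31]))
im=optics.capture("scene")["frame"][:,:,::-1];cv2.imwrite("pics/s2.png",cv2.resize(cv2.convertScaleAbs(im[40:260,240:500],alpha=1.5,beta=10),None,fx=2.5,fy=2.5))
E
```

```text
clock: 5.25
eef_pos: [0.5744, 0.137, 0.3168]
eef_rot: [0.995, -0.098, 0.0, -0.0]
wrist_force: [-0.2, -0.5, -4.4]
finger_gap: 0.0137
grip_force: 44.9
[0.57439929 0.13702524 0.31684272] [ 1.12628406e+01  2.82776643e-02 -1.79993812e+02] [-0.23028319 -0.46847738 -4.36913403] [0.07221151 0.06235466 0.03005575] [ 16.18758444 303.50950644   6.78880549]
```

View pics/s2.png

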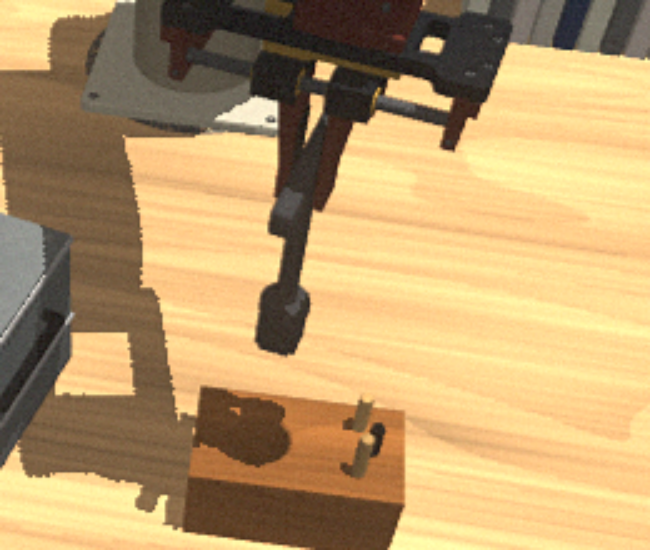

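```bash
python3 - <<'E'
from h import *
import pickle,cv2
c=pickle.load(open("cap0.pkl","rb"))[1]["scene"]
f=210/np.tan(np.radians(c["fovy"]/2))
for z in(.3358,.188+.04,.188):
  q=R.from_quat(c["rotation"]).inv().apply(np.array([.5746,.1370,z])-c["position"]);u=c["cx"]+f*q[0]/-q[2];v=c["cy"]-f*q[1]/-q[2];print((u-240)*2.5,(v-40)*2.5)
E
python3 -m crank '{"travel":[[1.6,20,0],[1.6,30,0],[1.6,34,0],[1.6,35,0],[1.6,35,0],[1.6,35,0],[1.6,35,0],[1.6,34,0],[1.6,28,0],[1.6,17.5,0]],"spin":[0,0,0,0,0,0,0,0,0,0],"gripper":[1,1,1,1,1,1,1,1,1,1]}'
python3 -m crank '{"travel":[[0,0,0],[0,0,0],[0,0,0],[0,0,0],[0,0,0],[0,0,0],[0,0,0],[0,0,0],[0,0,0],[0,0,0]],"spin":[-0.9,-0.9,-0.9,-0.9,-0.9,-0.9,-0.9,-0.9,0,0],"gripper":[1,1,1,1,1,1,1,1,1,1]}'
python3 - <<'E'
from h import *
from station import state,optics
import cv2,pickle
s=state();print(s['eef_pos'],np.degrees(R.from_quat(s["eef_rot"]).as_euler("zyx")),s['wrist_force'],s['torque'],totool(s,[.531,-.1638,.31]))
c=optics.capture("scene");w=optics.capture("wrist")
a=cv2.resize(c["frame"][40:240,110:270,::-1],None,fx=2.5,fy=2.5);b=cv2.resize(w["frame"][100:300,180:340,::-1],None,fx=2.5,fy=2.5)
cv2.imwrite("pics/s3.png",cv2.convertScaleAbs(np.hstack([a,b]),alpha=1.6,beta=10))
E
```

```text
309.5150326206024 169.96574596800625
286.2194180794586 297.6588237198305
278.7633462193443 338.5286948312021
clock: 6.13
eef_pos: [0.5294, -0.1661, 0.3147]
eef_rot: [0.995, -0.099, -0.002, 0.0]
wrist_force: [0.1, 0.2, -4.5]
finger_gap: 0.0134
grip_force: 44.9
clock: 6.97
eef_pos: [0.5303, -0.1634, 0.3152]
eef_rot: [0.977, 0.213, -0.001, -0.001]
wrist_force: [-0.6, -0.6, -4.2]
finger_gap: 0.0136
grip_force: 44.9
[ 0.5303489  -0.16344474  0.3151745 ] [-2.46077268e+01 -1.50356882e-01 -1.79949836e+02] [-0.64468411 -0.63740577 -4.20698985] [-0.02063932 -0.03078542 -0.04994075] [0.45449064 0.6038867  5.1724606 ]
```

View pics/s3.png

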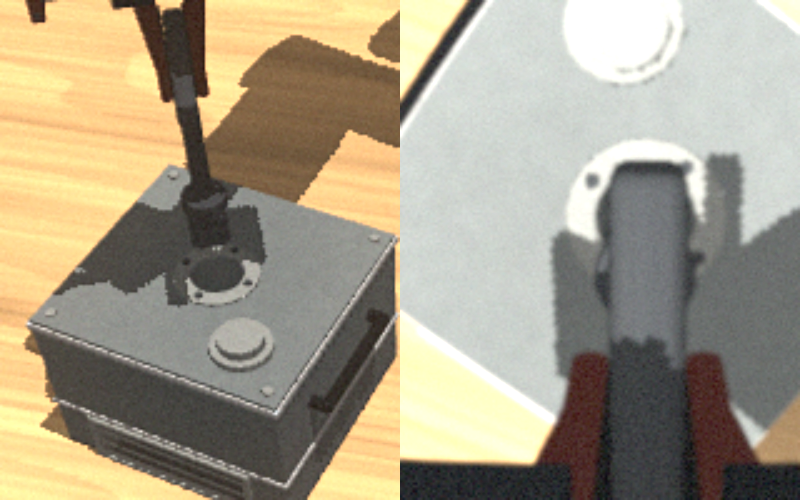

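```bash
python3 -m crank '{"travel":[[0.4,0.5,5],[0,0,10],[0,0,10],[0,0,5],[0,0,5],[0,0,5],[0,0,5],[0,0,5],[0,0,3],[0,0,0]],"spin":[-0.1,0,0,0,0,0,0,0,0,0],"gripper":[1,1,1,1,1,1,1,1,1,1]}'
python3 -c "
from station import state
s=state();print(s['eef_pos'],s['wrist_force'],s['torque'])"
```

```text
clock: 7.9
eef_pos: [0.5313, -0.1639, 0.2629]
eef_rot: [0.976, 0.218, -0.0, -0.0]
wrist_force: [0.0, 0.4, -4.0]
finger_gap: 0.0136
grip_force: 44.9
[ 0.5312914  -0.16385142  0.26293994] [ 0.02482552  0.44295849 -4.01721063] [ 0.00382694 -0.01831826  0.04810715]
```

```bash
python3 -m crank '{"travel":[[0,0,5],[0,0,7],[0,0,7],[0,0,7],[0,0,7],[0,0,7],[0,0,6],[0,0,5],[0,0,3],[0,0,0]],"spin":[0,0,0,0,0,0,0,0,0,0],"gripper":[1,1,1,1,1,1,1,1,1,1]}'
python3 -m crank '{"travel":[[0,0,1],[0,0,1],[0,0,1],[0,0,1],[0,0,1],[0,0,1],[0,0,1],[0,0,1],[0,0,0],[0,0,0]],"spin":[0,0,0,0,0,0,0,0,0,0],"gripper":[1,1,1,1,1,1,1,1,1,1]}'
python3 -c "
from station import state
s=state();print(s['eef_pos'],s['wrist_force'],s['torque'])"
```

```text
clock: 8.73
eef_pos: [0.5313, -0.1638, 0.2088]
eef_rot: [0.976, 0.219, -0.001, -0.0]
wrist_force: [-0.3, 0.1, -4.9]
finger_gap: 0.0139
grip_force: 44.9
clock: 9.57
eef_pos: [0.5316, -0.164, 0.2016]
eef_rot: [0.976, 0.218, -0.0, -0.0]
wrist_force: [1.0, -0.8, -4.1]
finger_gap: 0.0139
grip_force: 44.9
[ 0.53157986 -0.1639688   0.20159114] [ 0.9527603  -0.77493949 -4.11428015] [-0.02122026  0.03886241  0.04639685]
```

Right at the stem's top; continue in small steps, reading force.

```bash
python3 -m crank '{"travel":[[0,0,0.6],[0,0,0.6],[0,0,0.6],[0,0,0.6],[0,0,0.6],[0,0,0],[0,0,0],[0,0,0],[0,0,0],[0,0,0]],"spin":[0,0,0,0,0,0,0,0,0,0],"gripper":[1,1,1,1,1,1,1,1,1,1]}'
python3 -c "
from station import state
s=state();print(s['eef_pos'],s['wrist_force'],s['torque'])"
```

```text
clock: 10.4
eef_pos: [0.5316, -0.164, 0.1987]
eef_rot: [0.976, 0.218, 0.0, -0.0]
wrist_force: [-0.6, 0.2, -4.7]
finger_gap: 0.0139
grip_force: 44.9
[ 0.53163464 -0.16396604  0.19868377] [-0.58638313  0.2409936  -4.69738669] [ 0.12439817 -0.05982909 -0.02764463]
```

```bash
python3 -m crank '{"travel":[[0,0,0.6],[0,0,0.6],[0,0,0.6],[0,0,0.6],[0,0,0.6],[0,0,0],[0,0,0],[0,0,0],[0,0,0],[0,0,0]],"spin":[0,0,0,0,0,0,0,0,0,0],"gripper":[1,1,1,1,1,1,1,1,1,1]}'
python3 -c "
from station import state
s=state();print(s['eef_pos'],s['wrist_force'],s['torque'])"
```

```text
clock: 11.23
eef_pos: [0.5316, -0.1639, 0.1956]
eef_rot: [0.976, 0.218, -0.0, -0.0]
wrist_force: [-0.5, 1.7, -5.1]
finger_gap: 0.0141
grip_force: 44.9
[ 0.53159746 -0.16394503  0.19563897] [-0.47555218  1.68219719 -5.10817318] [ 0.10429318 -0.04772731 -0.04004781]
```

```bash
python3 -m crank '{"travel":[[0,0,1],[0,0,1],[0,0,1],[0,0,1],[0,0,1],[0,0,1],[0,0,1],[0,0,1],[0,0,0],[0,0,0]],"spin":[0,0,0,0,0,0,0,0,0,0],"gripper":[1,1,1,1,1,1,1,1,1,1]}'
python3 -c "
from station import state
s=state();print(s['eef_pos'],s['wrist_force'],s['torque'])"
python3 -m crank '{"travel":[[0,0,1],[0,0,1],[0,0,1],[0,0,1],[0,0,1],[0,0,0],[0,0,0],[0,0,0],[0,0,0],[0,0,0]],"spin":[0,0,0,0,0,0,0,0,0,0],"gripper":[1,1,1,1,1,1,1,1,1,1]}'
python3 -c "
from station import state
s=state();print(s['eef_pos'],s['wrist_force'],s['torque'])"
```

```text
clock: 12.07
eef_pos: [0.5316, -0.164, 0.1875]
eef_rot: [0.976, 0.218, -0.0, -0.0]
wrist_force: [0.6, 0.4, -5.2]
finger_gap: 0.0138
grip_force: 44.9
[ 0.53158445 -0.16395776  0.1875225 ] [ 0.63240565  0.37393589 -5.23486954] [ 0.16023053 -0.12625674  0.03569894]
clock: 12.9
eef_pos: [0.5316, -0.164, 0.1826]
eef_rot: [0.976, 0.218, -0.0, -0.0]
wrist_force: [0.3, 0.3, -4.5]
finger_gap: 0.0137
grip_force: 44.9
[ 0.53161717 -0.16395418  0.18264506] [ 0.34917767  0.26114488 -4.48169121] [ 0.19025065 -0.04683709 -0.04911815]
```

```bash
python3 -m crank '{"travel":[[0,0,1],[0,0,1],[0,0,0],[0,0,0],[0,0,0],[0,0,0],[0,0,0],[0,0,0],[0,0,0],[0,0,0]],"spin":[0,0,0,-0.3,-0.3,-0.3,-0.3,-0.3,0,0],"gripper":[1,1,1,1,1,1,1,1,1,1]}'
cat > st.py <<'E'
from h import *
from station import state
s=state();y=R.from_quat(s["eef_rot"]).as_euler("zyx",degrees=True)[0];print("yaw %.2f"%-y if False else -y,s['eef_pos'],s['wrist_force'],s['torque'])
E
python3 st.py
```

```text
clock: 13.73
eef_pos: [0.5317, -0.1637, 0.1806]
eef_rot: [0.96, 0.281, 0.0, -0.0]
wrist_force: [0.2, 1.6, -4.4]
finger_gap: 0.0138
grip_force: 44.9
32.67171791998814 [ 0.53167502 -0.16367719  0.1805991 ] [ 0.19264626  1.62648045 -4.42274927] [ 0.71487942 -0.14049156 -0.13075878]
```

```bash
python3 -m crank '{"travel":[[0,0,0],[0,0,0],[0,0,0],[0,0,0],[0,0,0],[0,0,0],[0,0,0],[0,0,0],[0,0,0],[0,0,0]],"spin":[-0.2,-0.2,-0.2,-0.2,-0.2,-0.2,-0.2,-0.2,0,0],"gripper":[1,1,1,1,1,1,1,1,1,1]}'; python3 st.py
```

```text
clock: 14.57
eef_pos: [0.5316, -0.1639, 0.1806]
eef_rot: [0.937, 0.348, -0.0, -0.0]
wrist_force: [0.5, 4.6, -6.3]
finger_gap: 0.0139
grip_force: 44.9
40.74146249945398 [ 0.53158981 -0.16389543  0.18061358] [ 0.47161525  4.61711149 -6.30505774] [ 0.92450982 -0.30496396 -0.20195632]
```

```bash
python3 -m crank '{"travel":[[0.3,-0.3,0],[0.2,-0.3,0],[0,0,0],[0,0,0],[0,0,0],[0,0,0],[0,0,0],[0,0,0],[0,0,0],[0,0,0]],"spin":[0,0,-0.3,-0.3,-0.3,-0.3,-0.3,-0.3,0,0],"gripper":[1,1,1,1,1,1,1,1,1,1]}'; python3 st.py
```

```text
clock: 15.4
eef_pos: [0.5317, -0.1633, 0.1807]
eef_rot: [0.907, 0.42, -0.0, 0.0]
wrist_force: [1.0, 1.7, -7.5]
finger_gap: 0.014
grip_force: 44.9
49.69702064069603 [ 0.53166042 -0.16334052  0.18065043] [ 1.03353908  1.69904462 -7.46838262] [ 0.59291156 -0.44274384 -0.15055184]
```

```bash
python3 -m crank '{"travel":[[0.4,0,0],[0,0,0],[0,0,0],[0,0,0],[0,0,0],[0,0,0],[0,0,0],[0,0,0],[0,0,0],[0,0,0]],"spin":[0,-0.4,-0.4,-0.4,-0.4,-0.4,-0.4,-0.4,0,0],"gripper":[1,1,1,1,1,1,1,1,1,1]}'; python3 st.py
```

```text
clock: 16.23
eef_pos: [0.5318, -0.163, 0.1806]
eef_rot: [0.85, 0.527, -0.0, 0.0]
wrist_force: [0.8, 1.3, -7.0]
finger_gap: 0.0139
grip_force: 44.9
63.66922694225431 [ 0.531843   -0.16298332  0.18063221] [ 0.80076265  1.3148759  -7.00570559] [ 0.41627158 -0.33973109 -0.12781518]
```

```bash
python3 -m crank '{"travel":[[0,0,0],[0,0,0],[0,0,0],[0,0,0],[0,0,0],[0,0,0],[0,0,0],[0,0,0],[0,0,0],[0,0,0]],"spin":[0,-0.4,-0.4,-0.4,-0.4,-0.4,-0.4,-0.4,0,0],"gripper":[1,1,1,1,1,1,1,1,1,1]}'; python3 st.py
```

```text
clock: 17.07
eef_pos: [0.5319, -0.1629, 0.1807]
eef_rot: [0.779, 0.627, -0.0, 0.0]
wrist_force: [0.8, 2.6, -6.6]
finger_gap: 0.0137
grip_force: 44.9
77.65559903469541 [ 0.53188435 -0.16289224  0.18066368] [ 0.76693161  2.56194695 -6.613059  ] [ 0.4968017  -0.35491496 -0.07587497]
```

```bash
python3 -m crank '{"travel":[[0.2,0,0],[0,0,0],[0,0,0],[0,0,0],[0,0,0],[0,0,0],[0,0,0],[0,0,0],[0,0,0],[0,0,0]],"spin":[0,-0.5,-0.5,-0.5,-0.5,-0.5,-0.4,-0.4,0,0],"gripper":[1,1,1,1,1,1,1,1,1,1]}'; python3 st.py
```

```text
clock: 17.9
eef_pos: [0.5319, -0.1627, 0.1807]
eef_rot: [0.681, 0.732, -0.0, -0.0]
wrist_force: [1.4, 2.2, -7.1]
finger_gap: 0.0137
grip_force: 44.9
94.14858982249937 [ 0.53190134 -0.16269483  0.18065538] [ 1.35607485  2.23572158 -7.05078987] [ 0.48416311 -0.39931973 -0.14375169]
```

```bash
python3 -m crank '{"travel":[[0,0,0],[0,0,0],[0,0,0],[0,0,0],[0,0,0],[0,0,0],[0,0,0],[0,0,0],[0,0,0],[0,0,0]],"spin":[0,-0.4,-0.4,-0.4,-0.4,-0.4,0,0,0,0],"gripper":[1,1,1,1,1,1,1,1,1,1]}'; python3 st.py
```

```text
clock: 18.73
eef_pos: [0.5319, -0.1627, 0.1807]
eef_rot: [0.614, 0.789, -0.0, -0.0]
wrist_force: [1.1, 1.5, -8.0]
finger_gap: 0.0138
grip_force: 44.9
104.19062387202256 [ 0.53190357 -0.16266287  0.18066791] [ 1.13618457  1.54887739 -8.00076454] [ 0.47865748 -0.39321177 -0.10670442]
```

```bash
python3 -m crank '{"travel":[[0,0,0],[0,0,0],[0,0,0],[0,0,0],[0,0,0],[0,0,0],[0,0,0],[0,0,0],[0,0,0],[0,0,0]],"spin":[-0.2,-0.2,-0.2,-0.2,-0.2,0,0,0,0,0],"gripper":[1,1,1,1,1,1,1,1,1,1]}'; python3 st.py
```

```text
clock: 19.57
eef_pos: [0.5319, -0.1627, 0.1807]
eef_rot: [0.579, 0.815, 0.0, -0.0]
wrist_force: [1.2, 1.8, -6.5]
finger_gap: 0.0138
grip_force: 44.9
109.23249397343142 [ 0.53191081 -0.16267972  0.18067289] [ 1.22198249  1.84586822 -6.54612685] [ 0.54475755 -0.36855505 -0.15530238]
```

```bash
python3 -m crank '{"travel":[[0,0,0],[0,0,0],[0,0,0],[0,0,0],[0,0,0],[0,0,0],[0,0,0],[0,0,0],[0,0,0],[0,0,0]],"spin":[-0.1,-0.1,-0.1,-0.1,-0.1,0,0,0,0,0],"gripper":[1,1,1,1,1,1,1,1,1,1]}'; python3 st.py
```

```text
clock: 20.4
eef_pos: [0.5319, -0.1627, 0.1806]
eef_rot: [0.561, 0.828, -0.0, -0.0]
wrist_force: [1.6, 2.8, -7.5]
finger_gap: 0.014
grip_force: 44.9
111.73915905163453 [ 0.53189434 -0.16267508  0.18064916] [ 1.56655488  2.84009272 -7.48928182] [ 0.62119928 -0.35503803 -0.15594071]
```

```bash
python3 -m crank '{"travel":[[0,0,0],[0,0,0],[0,0,0],[0,0,0],[0,0,0],[0,0,0],[0,0,0],[0,0,0],[0,0,0],[0,0,0]],"spin":[-0.1,-0.1,-0.1,-0.1,-0.1,0,0,0,0,0],"gripper":[1,1,1,1,1,1,1,1,1,1]}'; python3 st.py
```

```text
clock: 21.23
eef_pos: [0.5319, -0.1627, 0.1807]
eef_rot: [0.543, 0.84, 0.0, -0.0]
wrist_force: [0.7, 0.8, -8.0]
finger_gap: 0.0136
grip_force: 44.9
114.23905685587262 [ 0.53191448 -0.16268527  0.18067682] [ 0.70626245  0.80819199 -8.02665894] [ 0.69459888 -0.33798492 -0.14270123]
```

```bash
python3 -m crank '{"travel":[[0,0,0],[0,0,0],[0,0,0],[0,0,0],[0,0,0],[0,0,0],[0,0,0],[0,0,0],[0,0,0],[0,0,0]],"spin":[-0.1,-0.1,-0.1,0,0,0,0,0,0,0],"gripper":[1,1,1,1,1,1,1,1,1,1]}'; python3 st.py
```

```text
clock: 22.07
eef_pos: [0.5319, -0.1627, 0.1807]
eef_rot: [0.532, 0.847, -0.0, -0.0]
wrist_force: [0.7, 2.8, -8.6]
finger_gap: 0.0135
grip_force: 44.9
115.73819769770942 [ 0.53190835 -0.1626948   0.18066894] [ 0.68698094  2.75928543 -8.58273558] [ 0.63895051 -0.30783774 -0.24169219]
```

```bash
python3 -m crank '{"travel":[[0,0,0],[0,0,0],[0,0,0],[0,0,0],[0,0,0],[0,0,0],[0,0,0],[0,0,0],[0,0,0],[0,0,0]],"spin":[-0.1,-0.1,0,0,0,0,0,0,0,0],"gripper":[1,1,1,1,1,1,1,1,1,1]}'; python3 st.py
```

```text
clock: 22.9
eef_pos: [0.5319, -0.1627, 0.1807]
eef_rot: [0.524, 0.851, -0.0, -0.0]
wrist_force: [1.3, 2.5, -7.4]
finger_gap: 0.0134
grip_force: 44.9
116.73680121576146 [ 0.5318927  -0.16270462  0.18065957] [ 1.29327063  2.45556747 -7.39043664] [ 0.63716653 -0.35596547 -0.18333084]
```

```bash
python3 -m crank '{"travel":[[0.2,0.3,0],[0,0,0],[0,0,0],[0,0,0],[0,0,0],[0,0,0],[0,0,0],[0,0,0],[0,0,0],[0,0,0]],"spin":[0,-0.1,-0.1,-0.1,0,0,0,0,0,0],"gripper":[1,1,1,1,1,1,1,1,1,1]}'; python3 st.py
```

```text
clock: 23.73
eef_pos: [0.5321, -0.1624, 0.1807]
eef_rot: [0.513, 0.858, -0.0, -0.0]
wrist_force: [0.4, 2.2, -8.3]
finger_gap: 0.0139
grip_force: 44.9
118.23819739888084 [ 0.53205251 -0.16238979  0.18066648] [ 0.36026801  2.16942334 -8.32003918] [ 0.40978288 -0.12866413 -0.13189678]
```

```bash
python3 -m crank '{"travel":[[0,0,0],[0,0,0],[0,0,0],[0,0,0],[0,0,0],[0,0,0],[0,0,0],[0,0,0],[0,0,0],[0,0,0]],"spin":[-0.1,-0.1,0,0,0,0,0,0,0,0],"gripper":[1,1,1,1,1,1,1,1,1,1]}'; python3 st.py
```

```text
clock: 24.57
eef_pos: [0.5321, -0.1624, 0.1807]
eef_rot: [0.506, 0.863, 0.0, 0.0]
wrist_force: [0.3, 1.9, -7.6]
finger_gap: 0.0137
grip_force: 44.9
119.23806213341388 [ 0.53211164 -0.16240072  0.1806903 ] [ 0.33986349  1.85382513 -7.55197437] [ 0.36464716 -0.10081427 -0.16793049]
```

```bash
python3 -m crank '{"travel":[[0,0,0],[0,0,0],[0,0,0],[0,0,0],[0,0,0],[0,0,0],[0,0,0],[0,0,0],[0,0,0],[0,0,0]],"spin":[-0.1,-0.1,0,0,0,0,0,0,0,0],"gripper":[1,1,1,1,1,1,1,1,1,1]}'; python3 st.py
```

```text
clock: 25.4
eef_pos: [0.5321, -0.1624, 0.1807]
eef_rot: [0.498, 0.867, -0.0, -0.0]
wrist_force: [0.4, 1.7, -8.6]
finger_gap: 0.0137
grip_force: 44.9
120.24074689471983 [ 0.53208189 -0.16237272  0.18065699] [ 0.42980887  1.73134256 -8.61321281] [ 0.32728804 -0.0821939  -0.12808262]
```

```bash
python3 -m crank '{"travel":[[0,0,0],[0,0,0],[0,0,0],[0,0,0],[0,0,0],[0,0,0],[0,0,0],[0,0,0],[0,0,0],[0,0,0]],"spin":[-0.1,0,0,0,0,0,0,0,0,0],"gripper":[1,1,1,1,1,1,1,1,1,1]}'; python3 st.py
```

```text
clock: 26.23
eef_pos: [0.5321, -0.1624, 0.1807]
eef_rot: [0.494, 0.869, 0.0, -0.0]
wrist_force: [0.1, 1.7, -7.7]
finger_gap: 0.0136
grip_force: 44.9
120.73713747568459 [ 0.53209164 -0.16237411  0.18065994] [ 0.1370981   1.67653521 -7.71406195] [ 0.35433984 -0.05892612 -0.16247393]
```

```bash
python3 -m crank '{"travel":[[0,0,0],[0,0,0],[0,0,0],[0,0,0],[0,0,0],[0,0,0],[0,0,0],[0,0,0],[0,0,0],[0,0,0]],"spin":[-0.1,-0.1,0,0,0,0,0,0,0,0],"gripper":[1,1,1,1,1,1,1,1,1,1]}'; python3 st.py
```

```text
clock: 27.07
eef_pos: [0.5321, -0.1624, 0.1807]
eef_rot: [0.487, 0.874, -0.0, -0.0]
wrist_force: [-0.1, 1.9, -8.6]
finger_gap: 0.0137
grip_force: 44.9
121.74030005883887 [ 0.53206753 -0.16237646  0.18066118] [-0.05882199  1.904859   -8.61844822] [ 0.36841853 -0.05467661 -0.19458511]
```

```bash
python3 -m crank '{"travel":[[0,0,0],[0,0,0],[0,0,0],[0,0,0],[0,0,0],[0,0,0],[0,0,0],[0,0,0],[0,0,0],[0,0,0]],"spin":[-0.1,-0.1,0,0,0,0,0,0,0,0],"gripper":[1,1,1,1,1,1,1,1,1,1]}'; python3 st.py
```

```text
clock: 27.9
eef_pos: [0.5321, -0.1624, 0.1807]
eef_rot: [0.479, 0.878, 0.0, 0.0]
wrist_force: [-0.8, 1.3, -7.8]
finger_gap: 0.0139
grip_force: 44.9
122.73670200831002 [ 0.53210874 -0.16239758  0.18068617] [-0.82302993  1.26438356 -7.81862284] [ 0.4103351  -0.02262369 -0.32499365]
```

```bash
python3 -m crank '{"travel":[[0,0,0],[0,0,0],[0,0,0],[0,0,0],[0,0,-1],[0,0,-2],[0,0,-3],[0,0,-4],[0,0,-4],[0,0,0]],"spin":[0.3,0.3,0.1,0,0,0,0,0,0,0],"gripper":[1,1,1,1,1,1,1,1,1,1]}'; python3 st.py
```

```text
clock: 28.73
eef_pos: [0.5326, -0.1625, 0.1958]
eef_rot: [0.506, 0.863, 0.0, 0.001]
wrist_force: [-0.3, 1.5, -3.5]
finger_gap: 0.0133
grip_force: 44.9
119.24447125900407 [ 0.53255956 -0.16253687  0.19581563] [-0.30354844  1.47218306 -3.51537214] [ 0.30938011  0.23897132 -0.03310872]
```

```bash
python3 -m crank '{"travel":[[0,0,-6],[0,0,-10],[0,0,-14],[0,0,-16],[0,0,-18],[0,0,-18],[0,0,-18],[0,0,-15],[0,0,-8],[0,0,0]],"spin":[0,0,0,0,0,0,0,0,0,0],"gripper":[1,1,1,1,1,1,1,1,1,1]}'; python3 st.py
```

```text
clock: 29.57
eef_pos: [0.5333, -0.1629, 0.3204]
eef_rot: [0.506, 0.863, 0.0, 0.002]
wrist_force: [0.5, 0.2, -3.7]
finger_gap: 0.0137
grip_force: 44.9
119.24262496391503 [ 0.53330178 -0.16285894  0.32042996] [ 0.53247985  0.19566064 -3.6587628 ] [-0.00291501 -0.18441426 -0.02723974]
```

```bash
python3 -m crank '{"travel":[[-15,0,0],[-23,0,0],[-23,0,0],[-15,0,0],[0,0,0],[0,0,0],[0,0,0],[0,0,0],[0,0,0],[0,0,0]],"spin":[0,0,0,0,0,0,0,0,0,0],"gripper":[1,1,1,1,1,1,1,1,1,1]}'
python3 - <<'E'
from h import *
from station import state,optics
import cv2
s=state();w=optics.capture("wrist");W=wcam(s,w);p=(np.linalg.inv(W)@np.array([.531,-.163,.1,1]))[:3];f=210/np.tan(np.radians(w["fovy"]/2));r=np.hypot(*p[:2]);t=np.arctan2(r,-p[2]);u=int(w["cx"]+f*t*p[0]/r);v=int(w["cy"]-f*t*p[1]/r)
print(s["eef_pos"],u,v,np.degrees(np.arctan2(W[1,0],W[0,0])))
cv2.imwrite("pics/w4.png",cv2.convertScaleAbs(cv2.resize(w["frame"][v-25:v+25,u-30:u+30,::-1],None,fx=12,fy=12,interpolation=cv2.INTER_CUBIC),alpha=1.7,beta=10))
print(totool(s,[.5745,.1365,.3204]))
E
```

```text
clock: 30.4
eef_pos: [0.569, -0.2282, 0.3178]
eef_rot: [0.505, 0.863, 0.0, -0.0]
wrist_force: [0.7, 0.4, -4.4]
finger_gap: 0.014
grip_force: 44.9
[ 0.5690219  -0.22816337  0.31776547] 277 116 29.307000688744548
[315.41384046 183.09459707  -2.60786365]
```

View pics/w4.png

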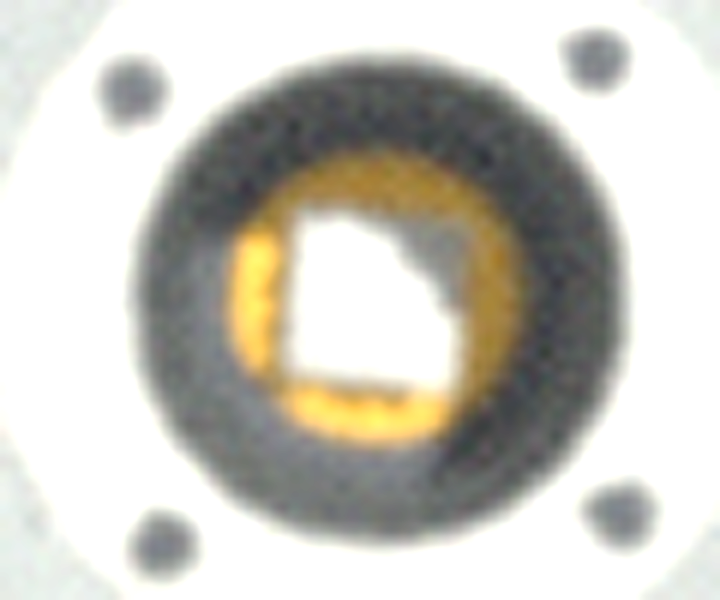

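```bash
python3 -m crank '{"travel":[[12,7,-5],[24,14,-5],[29,17,0],[29,17,0],[29,17,0],[29,17,0],[29,17,0],[29,17,0],[29,17,0],[29,17,0]],"spin":[0,0,0,0,0,0,0,0,0,0],"gripper":[1,1,1,1,1,1,1,1,1,1]}'
python3 -m crank '{"travel":[[24,14,0],[14,8,0],[9.8,4.3,0],[0,0,0],[0,0,0],[0,0,0],[0,0,0],[0,0,0],[0,0,0],[0,0,0]],"spin":[0,0,0,0,0,0,0,0,0,0],"gripper":[1,1,1,1,1,1,1,1,1,1]}'
python3 - <<'E'
from h import *
from station import state,optics
import cv2
s=state();print(s["eef_pos"],totool(s,[.5745,.137,.3]),s["wrist_force"],s["torque"])
w=optics.capture("wrist");c=optics.capture("scene")
a=cv2.resize(c["frame"][80:240,290:420,::-1],None,fx=3,fy=3);b=cv2.resize(w["frame"][90:250,200:330,::-1],None,fx=3,fy=3)
cv2.imwrite("pics/s5.png",cv2.convertScaleAbs(np.hstack([a,b]),alpha=1.6,beta=10))
E
```

```text
clock: 31.28
eef_pos: [0.5747, 0.0842, 0.3284]
eef_rot: [0.506, 0.863, 0.0, 0.0]
wrist_force: [0.1, -1.2, -3.9]
finger_gap: 0.0136
grip_force: 44.9
clock: 32.12
eef_pos: [0.575, 0.1358, 0.3277]
eef_rot: [0.506, 0.862, 0.0, 0.0]
wrist_force: [-0.1, -0.0, -4.3]
finger_gap: 0.0134
grip_force: 44.9
[0.57500727 0.13576632 0.32771723] [ 1.32468468  0.15766633 27.71721935] [-0.08060518 -0.00697037 -4.28808153] [-0.01068005 -0.10400661  0.04461471]
```

View pics/s5.png

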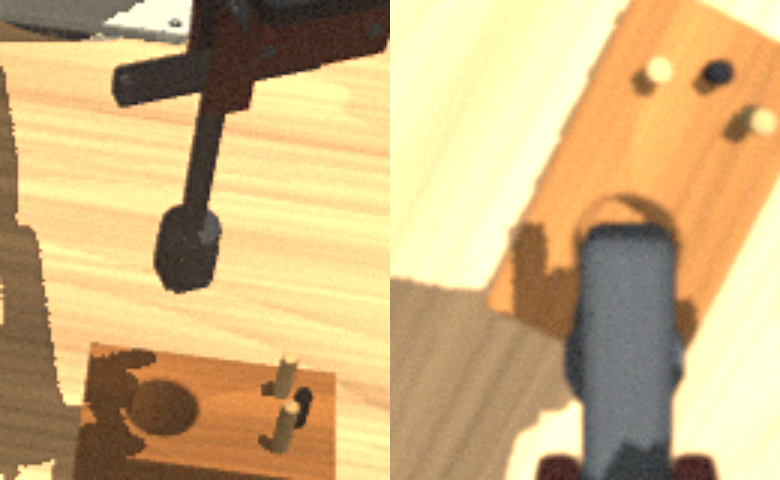

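```bash
python3 - <<'E'
from h import *
import pickle
print(onz(pickle.load(open("cap0.pkl","rb"))[1]["scene"],345,215.7,.075))
E
python3 -m crank '{"travel":[[1.2,0,10],[0,0,18],[0,0,20],[0,0,20],[0,0,18],[0,0,10],[0,0,4],[0,0,0],[0,0,0],[0,0,0]],"spin":[0,0,0,0,0,0,0,0,0,0],"gripper":[1,1,1,1,1,1,1,1,1,1]}'; python3 st.py
```

```text
[0.57438093 0.13857943 0.075     ]
clock: 33.05
eef_pos: [0.5751, 0.1377, 0.2288]
eef_rot: [0.506, 0.863, 0.001, 0.001]
wrist_force: [-0.1, 0.2, -4.3]
finger_gap: 0.0136
grip_force: 44.9
119.23944860592393 [0.57511217 0.13766283 0.22883043] [-0.14907525  0.18421346 -4.29802035] [ 0.01485934 -0.11948865  0.01151346]
```

```bash
python3 -m crank '{"travel":[[0,0,4],[0,0,4],[0,0,5],[0,0,5],[0,0,5],[0,0,5],[0,0,5],[0,0,5],[0,0,2],[0,0,0]],"spin":[0,0,0,0,0,0,0,0,0,0],"gripper":[1,1,1,1,1,1,1,1,1,1]}'; python3 st.py
```

```text
clock: 33.88
eef_pos: [0.574, 0.1374, 0.1869]
eef_rot: [0.506, 0.863, -0.0, -0.0]
wrist_force: [-0.4, -0.5, -3.6]
finger_gap: 0.0137
grip_force: 44.9
119.23739796908765 [0.57395738 0.13737198 0.18690849] [-0.37607369 -0.46415598 -3.63894254] [-0.03484083 -0.17895495  0.01134163]
```

```bash
python3 -m crank '{"travel":[[0,0,5],[0,0,6],[0,0,6],[0,0,6],[0,0,6],[0,0,6],[0,0,5],[0,0,3],[0,0,0],[0,0,0]],"spin":[0,0,0,0,0,0,0,0,0,0],"gripper":[1,1,1,1,1,1,1,1,1,1]}'; python3 st.py
```

```text
clock: 34.72
eef_pos: [0.5743, 0.1374, 0.1445]
eef_rot: [0.506, 0.863, -0.0, -0.0]
wrist_force: [0.5, -0.5, -3.6]
finger_gap: 0.0141
grip_force: 44.9
119.23903828515733 [0.57429479 0.13742629 0.14452131] [ 0.47680436 -0.46296608 -3.57641608] [ 0.01949498 -0.13739137  0.05187183]
```

```bash
python3 -m crank '{"travel":[[0,0,1],[0,0,1],[0,0,1],[0,0,0.7],[0,0,0.5],[0,0,0.5],[0,0,0.3],[0,0,0],[0,0,0],[0,0,0]],"spin":[0,0,0,0,0,0,0,0,0,0],"gripper":[1,1,1,1,1,1,1,1,1,1]}'; python3 st.py
```

```text
clock: 35.55
eef_pos: [0.5744, 0.1374, 0.1397]
eef_rot: [0.506, 0.863, 0.0, 0.0]
wrist_force: [-0.1, 0.2, -4.7]
finger_gap: 0.0138
grip_force: 44.9
119.24088852786127 [0.57435173 0.13743153 0.13971992] [-0.10108526  0.18148225 -4.71177917] [-0.05963831 -0.14768094 -0.0778871 ]
```

```bash
python3 -m crank '{"travel":[[0,0,0.4],[0,0,0.4],[0,0,0.4],[0,0,0.3],[0,0,0],[0,0,0],[0,0,0],[0,0,0],[0,0,0],[0,0,0]],"spin":[0,0,0,0,0,0,0,0,0,0],"gripper":[1,1,1,1,1,1,1,1,1,1]}'; python3 st.py
```

```text
clock: 36.38
eef_pos: [0.5748, 0.1375, 0.1396]
eef_rot: [0.506, 0.863, 0.0, 0.0]
wrist_force: [-2.6, -0.5, 8.3]
finger_gap: 0.0137
grip_force: 45.0
119.24196628770456 [0.57483213 0.13750454 0.13957369] [-2.56079325 -0.50346214  8.31267932] [-0.19134042  0.60318737  0.02609651]
```

```bash
python3 -m crank '{"travel":[[0,0,-0.5],[0,0,-0.3],[0,0,0],[0,0,0],[0,0,0],[0,0,0],[0,0,0],[0,0,0],[0,0,0],[0,0,0]],"spin":[0,0,0,0,0,0,0,0,0,0],"gripper":[1,1,0.8,0.75,0.7,0.6,0.5,0.4,0.2,0]}' 15
python3 -m crank '{"travel":[[0,0,0],[0,0,0],[0,0,0],[0,0,-5],[0,0,-12],[0,0,-20],[0,0,-30],[0,0,-30],[0,0,-30],[0,0,-10]],"spin":[0,0,0,0,0,0,0,0,0,0],"gripper":[0,0,0,0,0,0,0,0,0,0]}'
python3 - <<'E'
from station import optics
import cv2,numpy as np
w=optics.capture("top");c=optics.capture("scene")
a=cv2.resize(c["frame"][80:300,120:420,::-1],None,fx=2,fy=2)
cv2.imwrite("pics/s6.png",cv2.convertScaleAbs(a,alpha=1.6,beta=10))
E
```

```text
clock: 37.22
eef_pos: [0.5743, 0.1375, 0.139]
eef_rot: [0.506, 0.863, 0.0, -0.0]
wrist_force: [0.6, -0.0, 0.1]
finger_gap: 0.0565
grip_force: 0.0
clock: 38.05
eef_pos: [0.5765, 0.1379, 0.2819]
eef_rot: [0.506, 0.863, 0.003, 0.003]
wrist_force: [0.7, 1.0, 0.3]
finger_gap: 0.0875
grip_force: 0.0
```

View pics/s6.png

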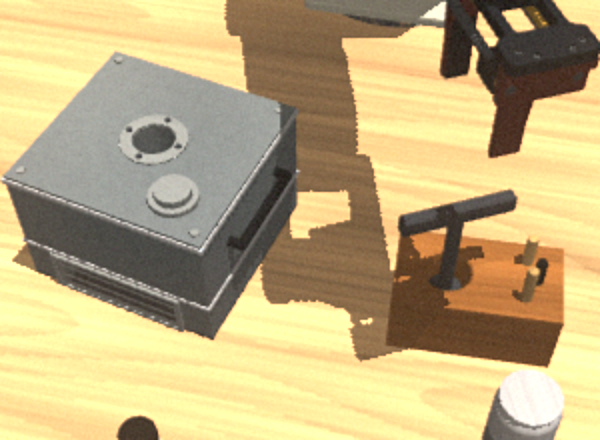

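The key stands upright in its hole, the gripper is clear of it, and the cap, can and jar that show in the view look undisturbed.

```bash
python3 -c "
from station import job
print(job.finish_job())"
```

```text
the job is handed in; nothing more can be done
None
```

I opened the damper fully: the stem reached its stop, and a wrist-camera look showed a full quarter turn. The key is back upright and fully down in its hole, and I handed the job in at about 38 s; no verdict came back.

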